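# Index the base board and press the red stud

### The job

Lift the iron weight off the round board of the indexing press and stand it flat in the middle of the cork mat. Then swing the yellow index lever to its stop and let it come fully back, again and again, each stroke turning the board one tooth counterclockwise, until the red stud stands right under the punch and the lever is home; do not push the board itself. Finally push the press's red handle down to its stop on the stud and let it rise home, leaving the other things on the table undisturbed.

Things in the scene. Friction and masses are not known exactly. Their poses are not given: they have to be found in the camera images.
- machine: Fixed green indexing press. Origin: on the table, at the vertical axis of the round board; z up; x is the direction in which the index knob is pushed (away from the robot, yaw within 0.2 rad of world x). Base and flange reach 140 mm from the axis. A small sprung holding pawl, 53 mm high, stands on the base 160 mm from the axis, 150 deg counterclockwise of x.
- press_column (a point): Top of the press's square column (38 mm), 160 mm from the board's axis, 190 mm high. From it a 30 mm wide arm runs inward over the board's rim only, down to 66 mm from the axis, underside 135 mm high at the punch, with axle blocks up to 230 mm.
- shelf_edge (a point): Middle of the lower front edge of a plywood shelf roofing the end of the index stroke: 170 mm high, 115 mm wide along machine y, 130 mm deep to +x, 14 mm thick, on two posts at its back, a small fixed basket on top up to 230 mm. At full stroke the knob is 30 mm inside this edge, so the tool must lean 35 to 45 deg from vertical, fingers reaching forward (+x) and down.
- board: The turning part: dark wooden board 190 mm across, top 64 mm above the table, on a steel flange 248 mm across (top 30 mm high) with 16 brass pins 8 mm thick, 18 mm tall, 112 mm from the axis. Origin on the axis at table level; x turns with it, parallel to machine x when the red stud is under the punch. Turns counterclockwise from above; held by friction 0.4 N m and a pawl.
- mark (a point): Top of the red stud on the board, 18 mm across, 78 mm from the axis, 68 mm high; the 15 other stud places are dark, 22.5 deg apart. Starts 36 to 81 deg clockwise (from above) of the punch: 2 to 4 full strokes. The first stroke may move 0.25 to 1.25 teeth; every full stroke ends with a stud place exactly under the punch.
- punch (a point): Fixed point directly below the punch at stud height: where the red stud must come.
- index_lever (a joint): Index lever angle, rad: 0 at rest, 0.49 at its stop. Level yellow lever about the board's axis, pointing 104 deg clockwise (from above) of machine x at 0, 76 deg at the stop. A spring returns it; pushing takes up to 8 N at the knob. Its pawl pushes one pin: each full stroke moves the board one tooth (22.5 deg), the return none; it drops in only if the lever comes fully back.
- lever_knob (a point): Middle of the upright red knob of the index lever: cylinder 22 mm across, from 38 to 96 mm above the table, 168 mm from the board's axis; this point 67 mm high. Just inside it (137 to 155 mm from the axis) the lever carries its pawl block, 53 mm high: keep the fingertips 60 mm or more above the table.
- press_lever (a joint): Press lever angle, rad: 0 up at rest, 0.75 at its bottom stop. A spring lifts it (about 5 N at the handle when up, 8 N at the stop). It moves the punch.
- press_grip (a point): Centre of the press lever's red T handle: a level bar 22 mm thick and 70 mm long, parallel to the lever's axle (axle along the punch direction, 30 deg from the machine's x). It is 135 mm from the axle; it stands 55 mm above the axle at rest and 44 mm below at the stop, moving on an arc on the robot's left of the press.
- press_pivot (a point): Point on the press lever's axle, 218 mm high, in the plane in which the handle's centre swings.
- weight: Loose dark iron block 74 x 36 x 40 mm (x, y, z), 0.6 to 0.9 kg, origin at the centre of its underside. Starts on the board near its middle.
- mat: Fixed square cork mat 100 x 100 x 4 mm on the robot's left; origin at the centre of its underside. The weight is to stand on it.
- offcut_tray: Fixed blue tray of willow offcuts 100 x 100 x 25 mm beside the mat (they swap places); bystander.
- glue: Loose white bottle, 48 mm across, 150 mm tall; bystander, origin underside.
- wire_spool: Loose copper-coloured spool, 64 mm across, 48 mm tall; bystander.
- mug: Loose blue mug, 72 mm across, 90 mm tall; bystander.
- mallet: Loose hammer lying on the table; bystander.
- rivet_jar: Loose jar, 60 mm across, 70 mm tall; bystander.
- small_basket: Loose small woven basket, 100 mm across, 55 mm tall; bystander.
- bodkin: Loose screwdriver-like bodkin lying on the table, 0.2 m long; bystander.
Things that resemble listed ones, but are neither listed nor needed, are in the scene too. Of the things shaped like the mat, the cork one is meant.

How it is judged:
By the outcome, as a careful person would: the job done as asked, in the order asked, and still so for the second after the job is handed in, with the robot touching nothing.
It also fails if it takes over 72 s, if anything falls off the work surface, if the arm or the gripper's body presses on something with over 40 N, if the wrist force passes 120 N, or if a joint passes its speed limit or range.

### The arm

A 6-joint arm with a two-finger parallel gripper is mounted at the origin on the work surface. World frame = base frame: x ahead of the robot, y to its left, z up, the work surface at z = 0. Lengths are in m, angles in rad, forces in N, time in s.
With the tool pointing down it reaches from about 0.25 to 0.775 m from the base axis. Payload 4 kg.
Tool frame: the origin (TCP) lies on the centre line of the jaws, within the pads' length; the fingertips stand 17 mm ahead of it and the grasp point (between the pads) lies 2 mm behind it; z points along the fingers, y is the line along which they close (so a half turn about z gives the same grasp; the last joint's range is limited). The gripper opens to 94 mm and grips with 3 to 60 N. Pads are 16 mm wide; open, the fingers measure 119 mm over their backs; the gripper's body (75 mm by 177 mm) begins 78 mm behind the grasp point.
Start: joints at [1.207, 0.087, 1.371, -0, 1.684, -0.103], TCP at [0.142, 0.531, 0.223] pointing down, gripper open.
Joint ranges: [-3.1, 3.1], [-0.76, 2.03], [0.27, 2.55], [-1.08, 4.22], [0.17, 2.65], [-2.57, 2.57]. Speed limits (rad/s): [2.79, 2.79, 3.14, 3.14, 3.14, 3.14].

### API

Orientations are given as [roll, pitch, yaw] about the fixed x, y, z axes, in that order (R = Rz(yaw) Ry(pitch) Rx(roll)).
In Python, from bench import robot gives the robot as it stands.
- The arm moves only by the tool servo_tool, never from a script. Its argument "plan" is a list of rows, each a list of 7 numbers: the shift along the tool's x, y, z normalised to -1 to 1, where 1 is 0.1 m, then the turn, a rotation vector about the tool's x, y, z normalised to -1 to 1, where 1 is pi/2 rad, then the finger opening in mm, from 0 to 94. In form: [[x, y, z, ax, ay, az, gripper], ...]. A call has 1 to 12 rows; each row is the pose to reach, as a shift and turn from the pose commanded when the call began, along the tool's axes at that moment; what a row does not reach only later rows make up. A row lasts 1/12 s, in which the tool goes at most 41.7 mm and 7.16 degrees, less where a joint would pass 70% of its speed; a pose out of reach is approached as far as the arm can. A call with a number of a shift or a turn outside -1 to 1 is refused whole. A call with a gripper value outside its range is refused whole. The fingers move at their own pace and stop on an object; the grip force is fixed at half the most. Time passes only in rows, so rows that repeat a pose let the fingers close. It gives the time, the measured TCP pose, the force, the opening and the grip force at its end, in the units of the state.
- robot.get_obs(): the state, without advancing time (a new reading comes with each control period).
- robot.snapshot(name): name is "scene" or "top" or "wrist"; returns the picture (384x512x3 uint8, red, green, blue); there is no depth.
- robot.camera_params(name): a dict with "camera_matrix" (3x3 intrinsics, pixels), "distortion" ([k1, k2, p1, p2, k3] as OpenCV has them; the pictures are not rectified), "rvec" (rotation vector, rad) and "tvec" (3), from world to camera coordinates, as OpenCV has them; the wrist camera has in their place "tool_from_camera" (4x4, takes a point from camera to tool coordinates, whose origin is the TCP and whose axes are the flange's). Camera axes: x right, y down, z forward; pixel columns grow to the right and rows downward; lengths in m; the calibration is good to about 2 mm. A picture is of the moment at which its call begins: read the wrist's pose just before it. camera_params takes no time and is no camera call.
- robot.close_job(): hands the job in; it is judged then, once.
Trained networks look in the newest picture that a camera, given by its name, has taken for a name from the list of things; names that differ only in an ending like _2 or _b are one class to them, and where a whole thing is asked for, a point or a joint stands for the part that bears it (a point fixed in the world has none). Each returns a list of dicts, best first, with "conf" (0 to 1); they miss things now and then, are a little off and sometimes report something else, mostly with a low value. They report only what shows in the picture. A call takes as long as a camera call. They do not tell look-alikes from the thing itself.
- robot.find_in(thing, camera): "extent" ([centre column, centre row, width, height] in pixels, round what is visible of it).
The state is a dict: "time": time; "joint_positions": joint angles; "qvel": joint speeds; "joint_torque": joint torques, N m; "tool_pos": TCP position; "ee_rot": TCP orientation; "wrist_force": force on the tool from outside, world axes, zero at the start; "wrist_torque": the same for the moment, N m; "width": finger opening in m; "finger_force": force on a finger pad.
Only numpy, scipy, OpenCV 4.12 (cv2) and the standard library are available. Lean on these libraries where they do the work, as an engineer would, in place of code of your own. Each camera call takes 0.05 s, during which the arm holds its last target. There are 200 camera calls.

## Working session

There is one attempt and no reset: what is moved stays moved. The work goes in short steps, Python scripts to look and compute and a tool call to move; the robot and the scene stay as the last step left them, time stands still between calls to the robot, and variables do not carry over. Pictures are saved under pics/ and viewed, at most 10 in all, crops included, and the job is handed in when it is done.

Besides the shell and the picture viewer there is one more tool, called after "Call:" as name([rows], argument=value, ...), one row to a line, values as JSON. servo_tool: Moves the arm, as the interface text tells. Scaled input: -1 to 1 covers 0.1 m each way for a shift and pi/2 rad each way for a turn. Its arguments: {"type":"object","properties":{"plan":{"type":"array","items":{"type":"array","items":{"type":"number"}}}},"required":["plan"]}

```bash
ls; mkdir -p pics; cat > h.py <<'E'
import numpy as np, cv2
from bench import robot
from scipy.spatial.transform import Rotation as R
def ray(cam,u,v,pose=None):
    p=robot.camera_params(cam)
    K=np.array(p["camera_matrix"]);D=np.array(p["distortion"])
    n=cv2.undistortPoints(np.array([[[u,v]]],float),K,D)[0,0]
    d=np.array([n[0],n[1],1.])
    if cam=="wrist":
        o=pose or robot.get_obs(); T=np.array(p["tool_from_camera"])
        Rt=R.from_euler("xyz",o["ee_rot"]).as_matrix()
        return Rt@T[:3,3]+o["tool_pos"], Rt@T[:3,:3]@d
    Rc=cv2.Rodrigues(np.array(p["rvec"]))[0]
    return -Rc.T@np.array(p["tvec"]).ravel(), Rc.T@d
def at(cam,u,v,z,pose=None):
    o,d=ray(cam,u,v,pose); return o+d*(z-o[2])/d[2]
def proj(cam,P):
    p=robot.camera_params(cam)
    P=np.array(P,float).reshape(-1,1,3)
    if cam=="wrist":
        o=robot.get_obs(); T=np.array(p["tool_from_camera"])
        Rt=R.from_euler("xyz",o["ee_rot"]).as_matrix()
        Rw=Rt@T[:3,:3]; t=Rt@T[:3,3]+o["tool_pos"]
        rv=cv2.Rodrigues(Rw.T)[0]; tv=-Rw.T@t
    else: rv,tv=np.array(p["rvec"],float),np.array(p["tvec"],float)
    return cv2.projectPoints(P,rv,tv,np.array(p["camera_matrix"]),np.array(p["distortion"]))[0][:,0]
def snap(cam,name,scale=1,crop=None):
    im=robot.snapshot(cam)[:,:,::-1]
    if crop: x0,y0,x1,y1=crop; im=im[y0:y1,x0:x1]
    cv2.imwrite("pics/%s.png"%name,cv2.resize(im,None,fx=scale,fy=scale,interpolation=cv2.INTER_CUBIC))
E
python3 - <<'E'
from h import *
snap("scene","s0",1.5);snap("top","t0",1.5)
for c in("top","scene"):
  for n in["weight","mat","lever_knob","mark","press_grip","board","press_column","offcut_tray"]:
    print(c,n,[(np.round(d["extent"]).tolist(),round(d["conf"],2)) for d in robot.find_in(n,c)[:3]])
o=robot.get_obs();print({k:np.round(v,3).tolist() for k,v in o.items()})
for c in("top","scene"):print(c,ray(c,256,192))
E
```

```text
pics
top weight [([264.0, 197.0, 13.0, 24.0], 0.63)]
top mat [([106.0, 156.0, 32.0, 33.0], 0.86), ([264.0, 195.0, 13.0, 23.0], 0.73), ([159.0, 178.0, 28.0, 27.0], 0.57)]
top lever_knob [([305.0, 192.0, 21.0, 10.0], 0.64)]
top mark [([261.0, 187.0, 67.0, 69.0], 0.63)]
top press_grip [([224.0, 153.0, 48.0, 34.0], 0.66), ([271.0, 178.0, 146.0, 102.0], 0.64)]
top board [([260.0, 186.0, 70.0, 72.0], 0.97), ([361.0, 259.0, 19.0, 16.0], 0.36)]
top press_column [([269.0, 175.0, 144.0, 103.0], 0.67), ([262.0, 187.0, 71.0, 72.0], 0.61)]
top offcut_tray [([157.0, 223.0, 33.0, 32.0], 0.74)]
scene weight [([251.0, 211.0, 11.0, 21.0], 0.64)]
scene mat [([349.0, 223.0, 31.0, 28.0], 0.92), ([404.0, 229.0, 35.0, 32.0], 0.81)]
scene lever_knob [([214.0, 229.0, 3.0, 6.0], 0.65)]
scene mark [([252.0, 228.0, 68.0, 64.0], 0.75)]
scene press_grip [([290.0, 206.0, 43.0, 51.0], 0.6)]
scene board [([250.0, 229.0, 64.0, 64.0], 0.86)]
scene press_column [([245.0, 235.0, 139.0, 108.0], 0.94), ([370.0, 177.0, 28.0, 30.0], 0.66)]
scene offcut_tray [([336.0, 183.0, 31.0, 32.0], 0.75)]
{'time': 0.9, 'joint_positions': [1.207, 0.087, 1.371, -0.0, 1.684, -0.103], 'qvel': [0.001, -0.0, -0.0, 0.001, 0.002, -0.0], 'joint_torque': [-0.0, -34.004, -30.26, 0.072, 0.024, -0.0], 'tool_pos': [0.142, 0.531, 0.223], 'ee_rot': [3.141, 0.0, 2.881], 'wrist_force': [-0.642, 0.934, 0.031], 'wrist_torque': [0.018, 0.037, 0.001], 'finger_force': 0.0, 'width': 0.094}
top (array([0.28180803, 0.03951573, 1.45414658]), array([ 0.17777527, -0.03496509, -0.98348699]))
scene (array([ 1.28319362, -0.09513046,  1.48044197]), array([-0.50750664,  0.06632738, -0.85928905]))
```

View pics/t0.png

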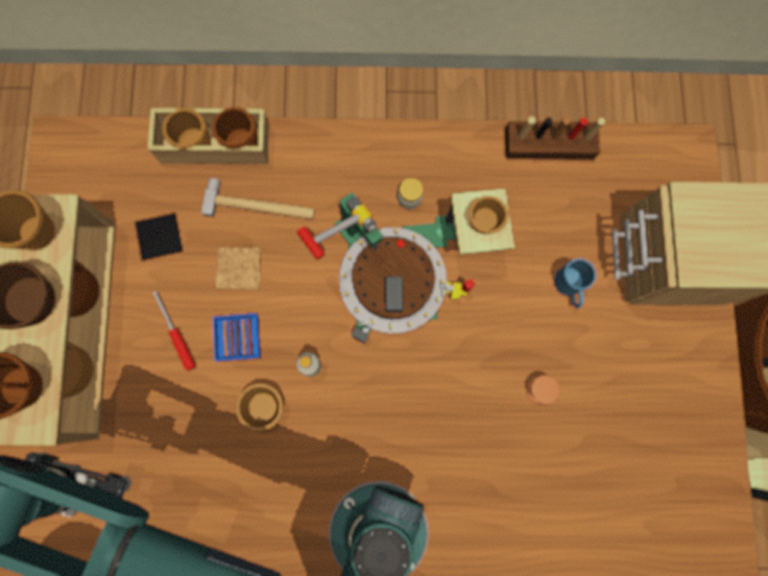

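View pics/s0.png

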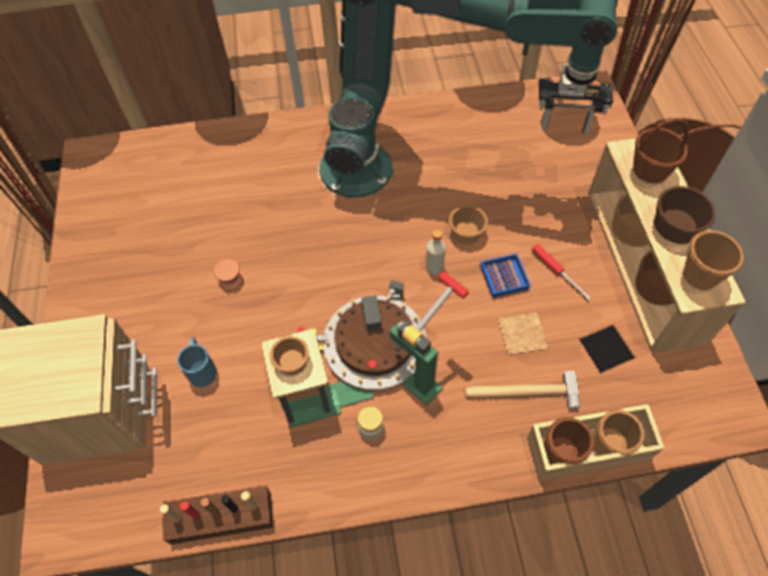

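In the top picture (1.5x): the weight is the dark block at (394,293) on the board. The cork mat is at (238,268), and its look-alike is the black mat at (159,236). The red stud is at (401,243), the knob at (468,285) and the press handle at (310,242). I'll measure the red features and take one close crop.

```bash
cat > m.py <<'E'
from h import *
S={c:robot.snapshot(c) for c in("top","scene")}
def blobs(im,mask,box,mn=4):
    x0,y0,x1,y1=box;m=np.zeros_like(mask);m[y0:y1,x0:x1]=mask[y0:y1,x0:x1]
    n,_,st,ce=cv2.connectedComponentsWithStats(m.astype(np.uint8))
    return [(ce[i].round(2).tolist(),st[i].tolist()) for i in range(1,n) if st[i,4]>=mn]
box={"top":(180,120,340,240),"scene":(165,160,320,275)}
for c,im in S.items():
    hsv=cv2.cvtColor(im,cv2.COLOR_RGB2HSV).astype(int);h,s,v=hsv[...,0],hsv[...,1],hsv[...,2]
    print(c,"red",[(b[0],b[1]) for b in blobs(im,((h<5)|(h>174))&(s>170)&(v>110),box[c])])
    print(c,"yel",[(b[0],b[1]) for b in blobs(im,(h>21)&(h<33)&(s>150)&(v>120),box[c])])
    dark=((h>=4)&(h<16)&(v<110)&(s>90))
    print(c,"wood",blobs(im,dark,box[c],300))
    print(c,"block",blobs(im,(s<90)&(v<110),box[c],40))
im=S["top"];cv2.imwrite("pics/t1.png",cv2.resize(im[125:235,190:330,::-1],None,fx=5,fy=5,interpolation=cv2.INTER_CUBIC))
E
python3 m.py
```

```text
top red [([206.83, 161.45], [199, 152, 17, 20, 139]), ([266.65, 162.0], [265, 160, 5, 5, 17]), ([312.04, 189.42], [310, 187, 6, 6, 24])]
top yel [([273.58, 126.02], [267, 120, 14, 14, 142]), ([240.83, 141.63], [235, 136, 12, 14, 78]), ([304.32, 193.85], [298, 188, 13, 12, 82])]
top wood [([261.5, 186.72], [237, 159, 51, 53, 905])]
top block [([234.12, 135.2], [230, 131, 10, 11, 50]), ([299.42, 149.52], [293, 140, 11, 25, 62]), ([262.16, 195.58], [257, 184, 12, 24, 267]), ([239.49, 222.44], [236, 217, 9, 11, 61])]
scene red [([301.84, 189.13], [293, 181, 19, 17, 123]), ([200.0, 218.75], [199, 218, 3, 2, 4]), ([247.91, 242.09], [246, 240, 5, 5, 22])]
scene yel []
scene wood []
scene block [([247.21, 214.59], [241, 202, 13, 19, 73]), ([276.09, 246.07], [227, 219, 67, 51, 757]), ([237.62, 258.31], [227, 253, 21, 9, 42]), ([207.06, 268.26], [186, 257, 38, 18, 391])]
```

View pics/t1.png

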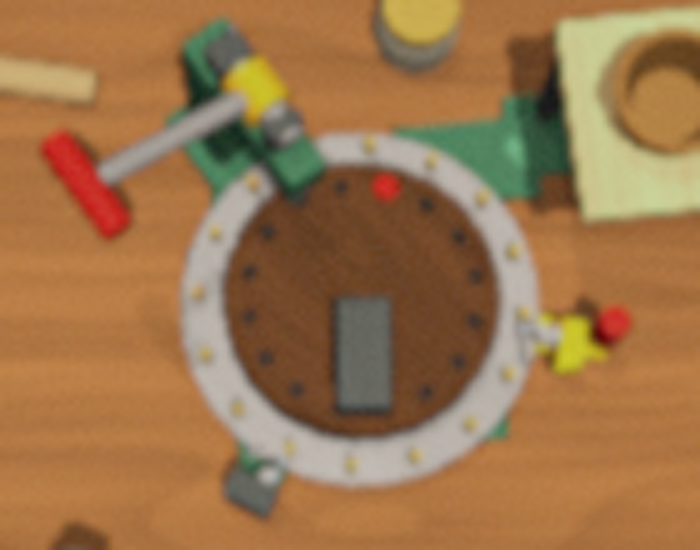

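The crop shows the weight as a grey block at (363,355), the red stud at (386,186), the knob at (612,322) and the press handle at (87,185). The press arm comes in from the upper left, with the punch near (295,190). The weight lies on the board, as described.

```bash
cat > geo.py <<'E'
from h import *
f=lambda x,y:(190+x/5,125+y/5)
c=np.mean([at("top",*f(x,y),.064) for x,y in((226,300),(498,300),(362,165),(362,435))],0)
print("board c",c)
k=at("top",312.04,189.42,.096); d=k-c
print("knob",k,np.hypot(*d[:2]),"yaw",np.degrees(np.arctan2(d[1],d[0]))+104)
s=at("top",266.65,162,.068); d=s-c
print("stud",s,np.hypot(*d[:2]),np.degrees(np.arctan2(d[1],d[0])))
g=at("top",206.83,161.45,.279); d=g-c; print("grip",g,"rel",d)
p=at("top",*f(345-90,490),.053); d=p-c;print("pawl",np.hypot(*d[:2]),np.degrees(np.arctan2(d[1],d[0]))-150)
for x,y in((335,297),(392,297),(392,411),(335,411)):print("w",at("top",*f(x,y),.104))
for n,uv in(("mat",(238/1.5,268/1.5)),("tray",(157,223))):print(n,at("top",*uv,.004))
print("glue",at("top",308/1.5,362/1.5,.12))
print("shelf front",at("top",*f(583,220),.184),at("top",*f(700,210),.184))
print("scene knob,stud,grip:",at("scene",200,218.75,.09),at("scene",247.91,242.09,.068),at("scene",301.84,189.13,.28))
E
python3 geo.py
```

```text
board c [ 0.55784354 -0.03164134  0.064     ]
knob [ 0.53726286 -0.19435866  0.096     ] 0.16401368501067426 yaw 6.79143970768888
stud [ 0.63648332 -0.04602603  0.068     ] 0.07994457372332002 -10.365871439717038
grip [0.58260971 0.1393885  0.279     ] rel [0.02476617 0.17102984 0.215     ]
pawl 0.14716493155074387 0.9081721876505924
w [ 0.55124339 -0.01175914  0.104     ]
w [ 0.55152179 -0.04924821  0.104     ]
w [ 0.47587489 -0.04888454  0.104     ]
w [ 0.47565833 -0.01176173  0.104     ]
mat [0.58923183 0.33052782 0.004     ]
tray [0.43285364 0.32978552 0.004     ]
glue [0.36354002 0.15211353 0.12      ]
shelf front [ 0.58545202 -0.16366975  0.184     ] [ 0.59253678 -0.23744168  0.184     ]
scene knob,stud,grip: [ 0.53518369 -0.19672431  0.09      ] [ 0.64098557 -0.04546491  0.068     ] [0.58847251 0.13959901 0.28      ]
```

Call:
servo_tool([
  [-0.3,-0.23,-0.3,0,0,-0.06,80],
  [-0.6,-0.46,-0.6,0,0,-0.12,80],
  [-0.908,-0.689,-0.8,0,0,-0.166,80],
  [-0.908,-0.689,-0.8,0,0,-0.166,80],
])

```text
time: 1.33
tool_pos: [0.2141, 0.4398, 0.3069]
ee_rot: [3.137, 0.005, 3.141]
wrist_force: [0.4, 1.3, -0.2]
width: 0.0802
finger_force: 0.0
```

Call:
servo_tool([
  [-0.2,-0.31,0,0,0,0,80],
  [-0.4,-0.62,0,0,0,0,80],
  [-0.6,-0.94,0,0,0,0,80],
  [-0.6,-0.94,0,0,0,0,80],
])

```text
time: 1.67
tool_pos: [0.2744, 0.3436, 0.3025]
ee_rot: [-3.14, 0.002, 3.133]
wrist_force: [0.4, 1.2, 0.4]
width: 0.0801
finger_force: 0.0
```

Call:
servo_tool([
  [-0.2,-0.31,0,0,0,0,80],
  [-0.4,-0.62,0,0,0,0,80],
  [-0.6,-0.94,0,0,0,0,80],
  [-0.6,-0.94,0,0,0,0,80],
])

```text
time: 2.0
tool_pos: [0.3343, 0.2497, 0.3019]
ee_rot: [-3.139, 0.001, 3.133]
wrist_force: [-0.1, 0.1, -1.1]
width: 0.08
finger_force: 0.0
```

Call:
servo_tool([
  [-0.2,-0.31,0,0,0,0,80],
  [-0.4,-0.62,0,0,0,0,80],
  [-0.6,-0.94,0,0,0,0,80],
  [-0.6,-0.94,0,0,0,0,80],
])

```text
time: 2.33
tool_pos: [0.3941, 0.156, 0.3015]
ee_rot: [-3.139, -0.0, 3.133]
wrist_force: [-0.5, -0.4, -0.8]
width: 0.0802
finger_force: 0.0
```

Call:
servo_tool([
  [-0.2,-0.31,0,0,0,0,80],
  [-0.4,-0.62,0,0,0,0,80],
  [-0.6,-0.94,0,0,0,0,80],
  [-0.6,-0.94,0,0,0,0,80],
])

```text
time: 2.67
tool_pos: [0.454, 0.0624, 0.3009]
ee_rot: [-3.14, -0.001, 3.135]
wrist_force: [-0.3, 1.0, -1.2]
width: 0.0802
finger_force: 0.0
```

Call:
servo_tool([
  [-0.2,-0.31,0,0,0,0,70],
  [-0.4,-0.62,0,0,0,0,70],
  [-0.6,-0.94,0,0,0,0,70],
  [-0.6,-0.94,0,0,0,0,70],
  [-0.6,-0.94,0,0,0,0,70],
])

```text
time: 3.08
tool_pos: [0.5122, -0.0279, 0.3011]
ee_rot: [3.14, -0.003, 3.14]
wrist_force: [0.4, -0.2, -0.4]
width: 0.0703
finger_force: 0.0
```

```bash
python3 - <<'E'
from h import *
o=robot.get_obs();print(o["time"],o["tool_pos"],o["ee_rot"])
snap("wrist","w1",1.5)
print(robot.find_in("weight","wrist")[:2])
E
```

```text
3.0833 [ 0.51221606 -0.02787626  0.30111073] [ 3.13977165e+00 -2.65341490e-03  3.13974867e+00]
[{'extent': [247.4, 180.9, 28.5, 69.8], 'conf': 0.94}]
```

View pics/w1.png

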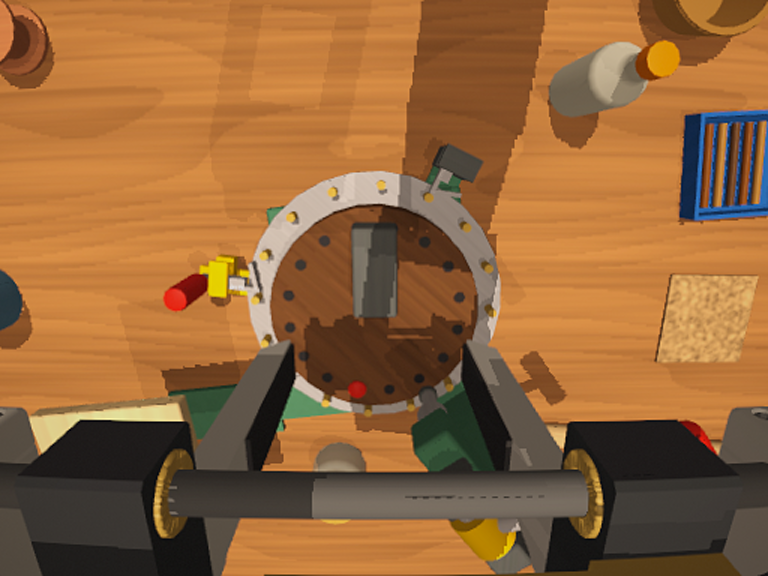

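The wrist picture shows the weight between (352,224) and (397,318), the red stud at (358,390), the knob at (180,298) and the cork mat at (708,318).

```bash
python3 - <<'E'
from h import *
for x,y in((352,224),(397,224),(397,318),(352,315)):print("w",at("wrist",x/1.5,y/1.5,.104))
q=[at("wrist",x/1.5,y/1.5,.004) for x,y in((670,275),(758,277),(742,363),(656,361))]
for p in q: print("mat",p)
print(np.mean(q,0))
print("stud",at("wrist",358/1.5,390/1.5,.068))
# dark holes z~.064+, opposite pairs
for x,y in((324,241),(425,241),(301,265),(289,296),(289,328),(459,297),(457,329),(443,357),(304,355),(327,378),(389,389),(419,378)):
    print("hole",at("wrist",x/1.5,y/1.5,.064)[:2].round(4).tolist())
print("knobtop",at("wrist",174/1.5,300/1.5,.096))
P=np.array([at("wrist",x/1.5,y/1.5,.064)[:2] for x,y in((324,241),(425,241),(301,265),(289,296),(289,328),(459,297),(457,329),(443,357),(304,355),(327,378),(389,389),(419,378))])
A=np.c_[2*P,np.ones(len(P))];s=np.linalg.lstsq(A,(P**2).sum(1),rcond=None)[0];print("centre",s[:2],np.sqrt(s[2]+s[:2]@s[:2]))
E
```

```text
w [ 0.47864365 -0.04694637  0.104     ]
w [ 0.47863973 -0.01212207  0.104     ]
w [ 0.55543441 -0.01122442  0.104     ]
w [ 0.55284065 -0.04801246  0.104     ]
mat [0.5429673 0.2798577 0.004    ]
mat [0.54469252 0.38214934 0.004     ]
mat [0.64516842 0.38661519 0.004     ]
mat [0.64090048 0.28143451 0.004     ]
[0.59343218 0.33251418 0.004     ]
stud [ 0.63973921 -0.0455293   0.068     ]
hole [0.4986, -0.0736]
hole [0.4986, 0.0141]
hole [0.5199, -0.0946]
hole [0.5483, -0.1066]
hole [0.5789, -0.1083]
hole [0.5493, 0.0462]
hole [0.5799, 0.0459]
hole [0.6077, 0.0341]
hole [0.6057, -0.0957]
hole [0.6293, -0.0749]
hole [0.6408, -0.0161]
hole [0.6293, 0.0122]
knobtop [ 0.54250702 -0.19761897  0.096     ]
centre [ 0.56385814 -0.03048286] 0.07824938172343114
```

Call:
servo_tool([
  [-0.04,-0.01,0.35,0,0,0,70],
  [-0.04,-0.01,0.7,0,0,0,70],
  [-0.04,-0.01,1,0,0,0,70],
  [-0.04,-0.01,1,0,0,0,70],
])

```text
time: 3.52
tool_pos: [0.5113, -0.0267, 0.1953]
ee_rot: [3.139, -0.013, -3.139]
wrist_force: [-0.4, 0.5, -0.6]
width: 0.0694
finger_force: 0.0
```

Call:
servo_tool([
  [0,0,0.3,0,0,0,70],
  [0,0,0.6,0,0,0,70],
  [0,0,0.8,0,0,0,70],
  [0,0,0.92,0,0,0,70],
  [0,0,1,0,0,0,70],
  [0,0,1,0,0,0,70],
])

```text
time: 4.02
tool_pos: [0.5156, -0.0288, 0.1025]
ee_rot: [3.141, -0.001, -3.141]
wrist_force: [-0.1, 0.4, -0.2]
width: 0.0698
finger_force: 0.0
```

Call:
servo_tool([
  [0,0,0.1,0,0,0,70],
  [0,0,0.13,0,0,0,70],
  [0,0,0.13,0,0,0,30],
  [0,0,0.13,0,0,0,20],
  [0,0,0.13,0,0,0,20],
  [0,0,0.13,0,0,0,20],
  [0,0,0.13,0,0,0,20],
  [0,0,0.13,0,0,0,20],
])

```text
time: 4.68
tool_pos: [0.516, -0.0301, 0.0899]
ee_rot: [-3.14, 0.001, 3.141]
wrist_force: [0.3, -1.3, 0.9]
width: 0.0356
finger_force: 30.0
```

Call:
servo_tool([
  [0,0,-0.15,0,0,0,20],
  [0,0,-0.4,0,0,0,20],
  [0,0,-0.7,0,0,0,20],
  [0,0,-1,0,0,0,20],
])

```text
time: 5.02
tool_pos: [0.5136, -0.0292, 0.1869]
ee_rot: [3.14, -0.008, 3.142]
wrist_force: [0.9, -0.4, -7.8]
width: 0.0359
finger_force: 30.0
```

Call:
servo_tool([
  [0,0,-0.3,0,0,0,20],
  [0,0,-0.6,0,0,0,20],
  [0,0,-0.85,0,0,0,20],
  [0,0,-1,0,0,0,20],
  [0,0,-1,0,0,0,20],
])

```text
time: 5.43
tool_pos: [0.5166, -0.0297, 0.2919]
ee_rot: [-3.141, 0.004, 3.142]
wrist_force: [0.7, -0.1, -7.3]
width: 0.0355
finger_force: 30.0
```

Call:
servo_tool([
  [0.2,0.15,0,0,0,0,20],
  [0.5,0.35,0,0,0,0,20],
  [0.8,0.6,0,0,0,0,20],
])

```text
time: 5.68
tool_pos: [0.434, 0.0302, 0.2851]
ee_rot: [3.141, -0.008, 3.139]
wrist_force: [0.0, 1.2, -7.6]
width: 0.0355
finger_force: 30.0
```

Call:
servo_tool([
  [0,0.33,0,0,0,0,20],
  [0,0.67,0,0,0,0,20],
  [0,1,0,0,0,0,20],
])

```text
time: 5.93
tool_pos: [0.4339, 0.1315, 0.2862]
ee_rot: [-3.141, -0.005, 3.141]
wrist_force: [0.6, -0.3, -7.4]
width: 0.0361
finger_force: 30.0
```

Call:
servo_tool([
  [0,0.33,0,0,0,0,20],
  [0,0.67,0,0,0,0,20],
  [0,1,0,0,0,0,20],
])

```text
time: 6.18
tool_pos: [0.4342, 0.2318, 0.2857]
ee_rot: [-3.14, -0.006, -3.141]
wrist_force: [1.6, -0.5, -7.8]
width: 0.0356
finger_force: 30.0
```

Call:
servo_tool([
  [-0.25,0.33,0,0,0,0,20],
  [-0.5,0.67,0,0,0,0,20],
  [-0.8,1,0,0,0,0,20],
])

```text
time: 6.43
tool_pos: [0.5123, 0.3298, 0.2856]
ee_rot: [-3.139, -0.006, -3.14]
wrist_force: [0.1, -1.1, -6.8]
width: 0.0357
finger_force: 30.0
```

Call:
servo_tool([
  [-0.3,0.02,0,0,0,0,20],
  [-0.55,0.02,0,0,0,0,20],
  [-0.76,0.02,0,0,0,0,20],
  [-0.76,0.02,0,0,0,0,20],
  [-0.76,0.02,0,0,0,0,20],
])

```text
time: 6.85
tool_pos: [0.5895, 0.3292, 0.2834]
ee_rot: [-3.138, -0.009, 3.141]
wrist_force: [-0.4, 0.1, -8.7]
width: 0.036
finger_force: 30.0
```

Call:
servo_tool([
  [0,0,0.3,0,0,0,20],
  [0,0,0.6,0,0,0,20],
  [0,0,1,0,0,0,20],
  [0,0,1,0,0,0,20],
  [0,0,1,0,0,0,20],
])

```text
time: 7.27
tool_pos: [0.585, 0.3284, 0.1823]
ee_rot: [-3.136, -0.014, -3.141]
wrist_force: [0.1, -0.7, -6.1]
width: 0.0362
finger_force: 30.0
```

```bash
python3 - <<'E'
from h import *
o=robot.get_obs();print(o["time"],o["tool_pos"],o["ee_rot"],o["wrist_force"],o["width"])
snap("wrist","w2",1.5)
E
```

```text
7.2667 [0.58496268 0.3283507  0.18225939] [-3.13552242 -0.01434568 -3.14118784] [ 0.13733654 -0.68236844 -6.08536792] 0.036203648292628024
```

View pics/w2.png

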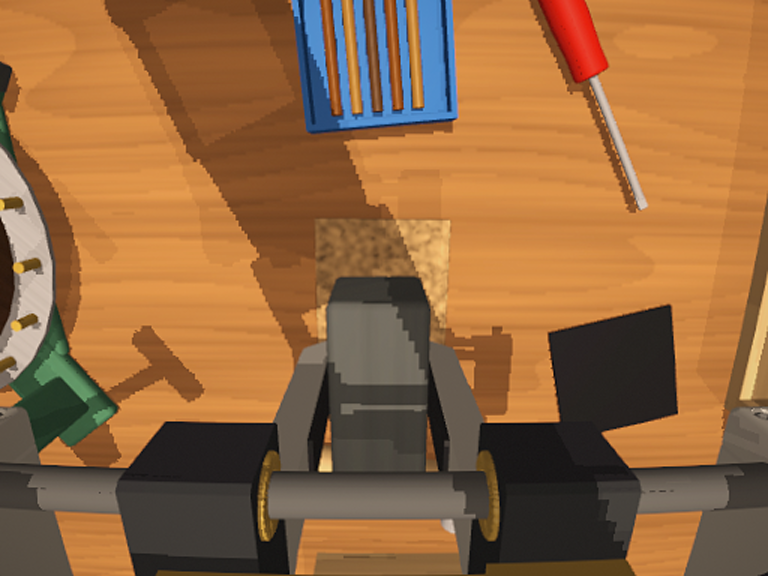

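The weight is held over the mat, whose near corners show at (317,220) and (450,220).

```bash
python3 - <<'E'
from h import *
for x,y in((317,220),(450,220),(442,325),(315,325)):print(at("wrist",x/1.5,y/1.5,.004))
E
```

```text
[0.5499669  0.28376623 0.004     ]
[0.54995689 0.38261116 0.004     ]
[0.63261535 0.37968611 0.004     ]
[0.63260684 0.27927194 0.004     ]
```

Call:
servo_tool([
  [-0.05,0,0.3,0,0,0,20],
  [-0.05,0,0.6,0,0,0,20],
  [-0.05,0,0.9,0,0,0,20],
  [-0.05,0,1,0,0,0,20],
  [-0.05,0,1,0,0,0,20],
  [-0.05,0,1,0,0,0,20],
  [-0.05,0,1,0,0,0,20],
])

```text
time: 7.9
tool_pos: [0.597, 0.3311, 0.0944]
ee_rot: [3.138, 0.008, -3.142]
wrist_force: [-0.2, 0.0, -7.3]
width: 0.0358
finger_force: 30.0
```

Call:
servo_tool([
  [0,0,0.2,0,0,0,20],
  [0,0,0.4,0,0,0,20],
  [0,0,0.5,0,0,0,20],
  [0,0,0.5,0,0,0,20],
  [0,0,0.5,0,0,0,20],
  [0,0,0.5,0,0,0,20],
  [0,0,0.5,0,0,0,20],
  [0,0,0.5,0,0,0,20],
])

```text
time: 8.57
tool_pos: [0.5955, 0.3304, 0.0415]
ee_rot: [3.14, 0.003, -3.142]
wrist_force: [-0.0, 0.8, -7.5]
width: 0.0358
finger_force: 30.0
```

```bash
python3 - <<'E'
from h import *
o=robot.get_obs();print(o["time"],o["tool_pos"],o["ee_rot"],o["wrist_force"],o["width"])
E
```

```text
8.5667 [0.59552875 0.33036316 0.04151867] [ 3.14016473e+00  3.07254394e-03 -3.14158503e+00] [-0.03123556  0.76877737 -7.54056171] 0.0358409667290811
```

Call:
servo_tool([
  [0,0,0.06,0,0,0,20],
  [0,0,0.1,0,0,0,20],
  [0,0,0.1,0,0,0,20],
  [0,0,0.1,0,0,0,20],
])

```text
time: 8.9
tool_pos: [0.5949, 0.3301, 0.0298]
ee_rot: [3.141, 0.001, 3.142]
wrist_force: [1.1, 1.3, -6.1]
width: 0.0356
finger_force: 30.0
```

Call:
servo_tool([
  [0,0,0.01,0,0,0,20],
  [0,0,0.02,0,0,0,20],
  [0,0,0.02,0,0,0,20],
])

```text
time: 9.15
tool_pos: [0.5949, 0.3301, 0.0297]
ee_rot: [3.141, 0.002, -3.142]
wrist_force: [-2.7, -1.7, 4.6]
width: 0.0357
finger_force: 30.0
```

Call:
servo_tool([
  [0,0,0,0,0,0,40],
  [0,0,0,0,0,0,50],
  [0,0,0,0,0,0,60],
  [0,0,0,0,0,0,60],
  [0,0,0,0,0,0,60],
  [0,0,-0.2,0,0,0,60],
  [0,0,-0.6,0,0,0,60],
  [0,0,-1,0,0,0,60],
])

```text
time: 9.82
tool_pos: [0.5929, 0.3291, 0.1255]
ee_rot: [-3.139, -0.006, 3.141]
wrist_force: [0.6, 0.8, 1.4]
width: 0.0596
finger_force: 0.0
```

Call:
servo_tool([
  [0,0,-0.3,0,0,0,50],
  [0,0,-0.6,0,0,0,40],
  [0,0,-1,0,0,0,30],
  [0,0,-1,0,0,0,12],
])

```text
time: 10.15
tool_pos: [0.5973, 0.3312, 0.2383]
ee_rot: [3.135, 0.015, 3.142]
wrist_force: [-0.1, 0.2, 1.9]
width: 0.0369
finger_force: 0.0
```

```bash
python3 - <<'E'
from h import *
o=robot.get_obs();print(o["time"],o["tool_pos"],o["ee_rot"],o["joint_positions"])
snap("wrist","w3",1)
im=cv2.imread("pics/w3.png");print([d for d in robot.find_in("weight","wrist")[:2]], robot.find_in("mat","wrist")[:2])
print(np.round(robot.camera_params("wrist")["tool_from_camera"],3))
print("spool",at("top",543/1.5,388/1.5,.04),"mug",at("top",385,184,.08))
E
```

```text
10.15 [0.5972974  0.33115951 0.23829734] [3.13459496 0.01529321 3.1415355 ] [ 4.23219429e-01  3.76670208e-01  9.91850386e-01  1.00514958e-04
  1.75625432e+00 -1.14755389e+00]
[{'extent': [250.2, 173.1, 34.1, 66.9], 'conf': 0.58}] [{'extent': [385.5, 217.3, 73.4, 82.1], 'conf': 0.71}, {'extent': [248.9, 160.8, 80.1, 80.1], 'conf': 0.63}]
[[-0.001 -0.961 -0.277  0.08 ]
 [ 1.    -0.001  0.001 -0.001]
 [-0.001 -0.277  0.961 -0.162]
 [ 0.     0.     0.     1.   ]]
spool [ 0.31208231 -0.36754459  0.04      ] mug [ 0.56068249 -0.44565104  0.08      ]
```

View pics/w3.png

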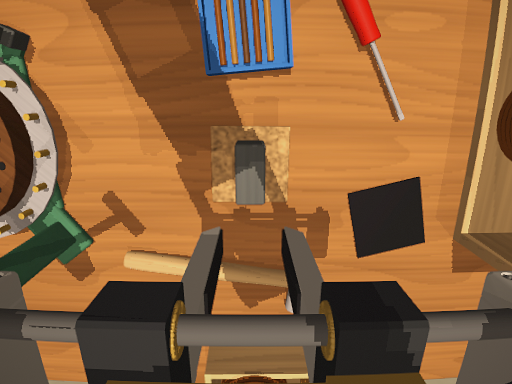

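The weight stands alone on the cork mat, spanning (236..265, 140..204) with the mat at (211..291, 127..203). I'll check how well it is centred.

```bash
python3 - <<'E'
from h import *
print("mat near",at("wrist",250,127,.004),"far",at("wrist",225,203,.004))
print("w near bottom",at("wrist",250,140,.004),"w near top",at("wrist",250,148,.044),"far top",at("wrist",250,204.5,.044))
print("y",[at("wrist",u,v,z)[1].round(4) for u,v,z in((211.5,140,.004),(291,140,.004),(236,150,.044),(265,150,.044))])
E
```

```text
mat near [0.53820602 0.32725005 0.004     ] far [0.6353242  0.29443823 0.004     ]
w near bottom [0.55397878 0.32721646 0.004     ] w near top [0.5587226  0.32738491 0.044     ] far top [0.62465498 0.32723691 0.044     ]
y [np.float64(0.2797), np.float64(0.3778), np.float64(0.3118), np.float64(0.3441)]
```

Call:
servo_tool([
  [0.3,0,-0.3,0,0,0,12],
  [0.65,0,-0.6,0,0,0,12],
  [0.95,0,-0.8,0,0,0,12],
])

```text
time: 10.55
tool_pos: [0.4984, 0.3292, 0.3043]
ee_rot: [-3.138, -0.006, 3.14]
wrist_force: [0.4, 0.9, 0.1]
width: 0.0125
finger_force: 0.0
```

Call:
servo_tool([
  [0.22,-0.33,0,0,0,0,12],
  [0.44,-0.67,0,0,0,0,12],
  [0.65,-1,0,0,0,0,12],
])

```text
time: 10.8
tool_pos: [0.4324, 0.229, 0.3051]
ee_rot: [-3.14, -0.003, -3.14]
wrist_force: [0.7, -0.6, 1.3]
width: 0.012
finger_force: 0.0
```

Call:
servo_tool([
  [0,-0.33,0,0,0,0,12],
  [0,-0.67,0,0,0,0,12],
  [0,-1,0,0,0,0,12],
])

```text
time: 11.05
tool_pos: [0.433, 0.1285, 0.3049]
ee_rot: [-3.141, -0.004, -3.141]
wrist_force: [0.8, -0.3, 0.1]
width: 0.0117
finger_force: 0.0
```

Call:
servo_tool([
  [0,-0.33,0,0,0,0,12],
  [0,-0.67,0,0,0,0,12],
  [0,-1,0,0,0,0,12],
])

```text
time: 11.3
tool_pos: [0.4334, 0.0284, 0.3048]
ee_rot: [3.141, -0.005, -3.141]
wrist_force: [-0.2, -1.0, 0.2]
width: 0.0118
finger_force: 0.0
```

Call:
servo_tool([
  [0,-0.33,0,0,0,0,12],
  [0,-0.67,0,0,0,0,12],
  [0,-1,0,0,0,0,12],
])

```text
time: 11.55
tool_pos: [0.4334, -0.0716, 0.3047]
ee_rot: [3.14, -0.004, 3.141]
wrist_force: [0.2, -0.1, 0.5]
width: 0.012
finger_force: 0.0
```

Call:
servo_tool([
  [0,-0.33,0,0,0,0,12],
  [0,-0.67,0,0,0,0,12],
  [0,-1,0,0,0,0,12],
])

```text
time: 11.8
tool_pos: [0.4335, -0.1716, 0.3046]
ee_rot: [3.139, -0.004, 3.141]
wrist_force: [0.1, -0.8, -0.1]
width: 0.0121
finger_force: 0.0
```

Call:
servo_tool([
  [0,-0.3,0,0,0,-0.07,12],
  [0,-0.3,0,0,0,-0.07,12],
])

```text
time: 11.97
tool_pos: [0.4333, -0.2043, 0.3035]
ee_rot: [3.14, -0.006, -3.034]
wrist_force: [0.1, 0.9, -1.0]
width: 0.0119
finger_force: 0.0
```

Call:
servo_tool([
  [0,0,0,0,-0.07,0,12],
  [0,0,0,0,-0.14,0,12],
  [0,0,0,0,-0.21,0,12],
  [0,0,0,0,-0.28,0,12],
  [0,0,0,0,-0.35,0,12],
  [0,0,0,0,-0.41,0,12],
  [0,0,0,0,-0.444,0,12],
  [0,0,0,0,-0.444,0,12],
  [0,0,0,0,-0.444,0,12],
])

```text
time: 12.72
tool_pos: [0.4412, -0.1911, 0.3101]
ee_rot: [3.136, 0.685, -3.049]
wrist_force: [-0.7, 0.7, 1.1]
width: 0.0121
finger_force: 0.0
```

```bash
python3 - <<'E'
from h import *
o=robot.get_obs();print(o["time"],o["tool_pos"],o["ee_rot"],o["joint_positions"],o["width"])
print(R.from_euler("xyz",o["ee_rot"]).as_matrix().round(3))
# lever & stud now, from scene/top
for c in("top","scene"):
  im=robot.snapshot(c);hsv=cv2.cvtColor(im,cv2.COLOR_RGB2HSV).astype(int);h,s,v=np.moveaxis(hsv,2,0)
  n,_,st,ce=cv2.connectedComponentsWithStats((((h<5)|(h>174))&(s>170)&(v>90)).astype(np.uint8))
  print(c,[(ce[i].round(1).tolist(),st[i,4]) for i in range(1,n) if st[i,4]>3])
E
```

```text
12.7167 [ 0.44115361 -0.19109503  0.31008766] [ 3.13640997  0.68515518 -3.04937778] [-0.92431982 -0.46417799  1.80803833  0.57834032  1.42427562 -2.5648396 ] 0.012076664117041894
[[-0.771 -0.095  0.63 ]
 [-0.071  0.995  0.063]
 [-0.633  0.004 -0.774]]
top [([385.4, 85.0], np.int32(54)), ([206.7, 161.4], np.int32(139)), ([266.6, 161.9], np.int32(18)), ([311.5, 189.7], np.int32(27)), ([121.0, 232.6], np.int32(174))]
scene [([364.7, 172.5], np.int32(130)), ([301.8, 189.1], np.int32(120)), ([200.0, 218.7], np.int32(10)), ([247.9, 242.1], np.int32(22)), ([125.6, 339.2], np.int32(68))]
```

Call:
servo_tool([
  [0,0,0,0.03,0,0.037,12],
  [0,0,0,0.06,0,0.074,12],
  [0,0,0,0.06,0,0.074,12],
  [0,0,0,0.06,0,0.074,12],
  [0,0,0,0.06,0,0.074,12],
])

```text
time: 13.23
tool_pos: [0.4422, -0.1916, 0.312]
ee_rot: [3.139, 0.687, 3.088]
wrist_force: [0.4, 0.4, -0.1]
width: 0.0121
finger_force: 0.0
```

```bash
cat > st.py <<'E'
from h import *
o=robot.get_obs();print(o["time"],o["tool_pos"].round(4) if hasattr(o["tool_pos"],"round") else o["tool_pos"],np.round(o["joint_positions"],3),np.round(o["wrist_force"],1))
M=R.from_euler("xyz",o["ee_rot"]).as_matrix();print(M.round(3))
import sys
if len(sys.argv)>1:
    g=np.array(eval(sys.argv[1]));print("to goal (units)",(M.T@(g-o["tool_pos"])/.1).round(3))
E
python3 st.py "(.484,-.2,.3)"; python3 st.py "(.484,-.2,.095)"
```

```text
13.2333 [ 0.4422 -0.1916  0.312 ] [-0.86  -0.515  1.835  0.492  1.338 -2.374] [ 0.4  0.4 -0.1]
[[-0.772  0.051  0.633]
 [ 0.041  0.999 -0.031]
 [-0.634  0.002 -0.773]]
to goal (units) [-0.25  -0.063  0.36 ]
13.2333 [ 0.4422 -0.1916  0.312 ] [-0.86  -0.515  1.835  0.492  1.338 -2.374] [ 0.4  0.4 -0.1]
[[-0.772  0.051  0.633]
 [ 0.041  0.999 -0.031]
 [-0.634  0.002 -0.773]]
to goal (units) [ 1.05  -0.067  1.946]
```

Call:
servo_tool([
  [0.17,-0.02,0.32,0,0,0,12],
  [0.34,-0.03,0.65,0,0,0,12],
  [0.52,-0.03,0.97,0,0,0,12],
  [0.52,-0.03,0.97,0,0,0,12],
])

```text
time: 13.57
tool_pos: [0.4592, -0.1919, 0.1915]
ee_rot: [3.122, 0.671, 3.078]
wrist_force: [-1.6, 1.2, -1.8]
width: 0.0123
finger_force: 0.0
```

Call:
servo_tool([
  [0.17,-0.02,0.3,0,0,0,12],
  [0.3,-0.03,0.55,0,0,0,12],
  [0.38,-0.03,0.72,0,0,0,12],
  [0.38,-0.03,0.72,0,0,0,12],
  [0.38,-0.03,0.72,0,0,0,12],
])

```text
time: 13.98
tool_pos: [0.4796, -0.1999, 0.1254]
ee_rot: [3.138, 0.688, 3.085]
wrist_force: [0.4, -1.0, 0.3]
width: 0.012
finger_force: 0.0
```

```bash
python3 st.py "(.484,-.2,.095)"
python3 - <<'E'
from h import *
snap("wrist","w4",1.5)
E
```

```text
13.9833 [ 0.4796 -0.1999  0.1254] [-0.788 -0.337  2.098  0.567  0.919 -2.548] [ 0.4 -1.   0.3]
[[-0.772  0.054  0.634]
 [ 0.043  0.999 -0.032]
 [-0.635  0.003 -0.773]]
to goal (units) [0.159 0.001 0.263]
```

View pics/w4.png

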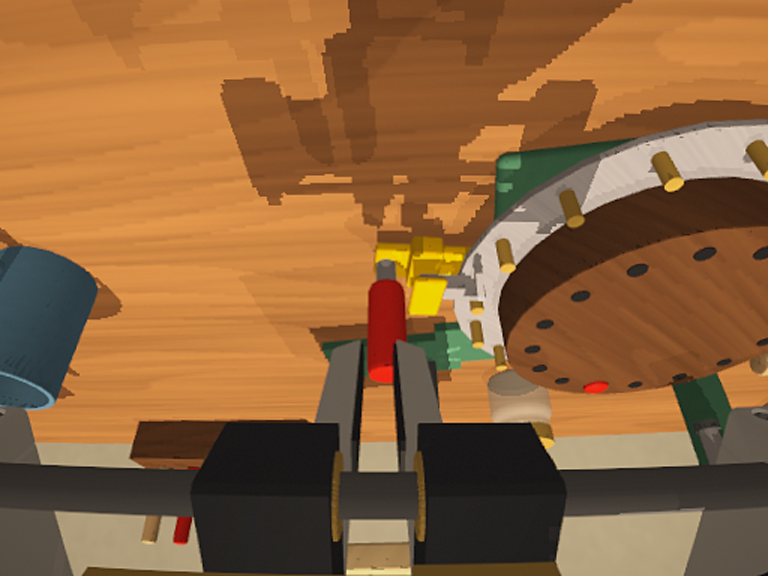

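The knob, at (387,330), is centred between the fingers, and the lever is at rest. Joint 6 is close to its limit, so I'll relax the yaw a little while descending.

Call:
servo_tool([
  [0.05,0,0.08,0.02,0,0.025,12],
  [0.1,0,0.18,0.048,0,0.059,12],
  [0.16,0,0.26,0.048,0,0.059,12],
  [0.16,0,0.26,0.048,0,0.059,12],
  [0.16,0,0.26,0.048,0,0.059,12],
  [0.16,0,0.26,0.048,0,0.059,12],
])

```text
time: 14.53
tool_pos: [0.4838, -0.2004, 0.0956]
ee_rot: [3.139, 0.689, 2.967]
wrist_force: [-0.1, 0.1, -0.3]
width: 0.0123
finger_force: 0.0
```

```bash
python3 st.py "(.584,-.189,.095)"
```

```text
14.5333 [ 0.4838 -0.2004  0.0956] [-0.717 -0.322  2.152  0.498  0.763 -2.381] [-0.1  0.1 -0.3]
[[-0.76   0.172  0.627]
 [ 0.134  0.985 -0.108]
 [-0.636  0.002 -0.772]]
to goal (units) [-0.742  0.285  0.621]
```

Call:
servo_tool([
  [0.05,0,0.06,0,0,0,12],
  [-0.1,0.05,0.18,0,0,0,12],
  [-0.2,0.09,0.27,0,0,0,12],
  [-0.3,0.13,0.35,0,0,0,12],
  [-0.39,0.17,0.43,0,0,0,12],
  [-0.39,0.17,0.43,0,0,0,12],
  [-0.39,0.17,0.43,0,0,0,12],
])

```text
time: 15.12
tool_pos: [0.5428, -0.1934, 0.0854]
ee_rot: [3.139, 0.687, 2.967]
wrist_force: [-1.7, -2.3, 1.1]
width: 0.0119
finger_force: 1.6
```

```bash
python3 st.py "(.584,-.189,.088)"
python3 - <<'E'
from h import *
snap("wrist","w5",1.2)
E
```

```text
15.1167 [ 0.5428 -0.1934  0.0854] [-0.594 -0.176  2.063  0.438  0.66  -2.257] [-1.7 -2.3  1.1]
[[-0.761  0.172  0.625]
 [ 0.135  0.985 -0.108]
 [-0.634  0.002 -0.773]]
to goal (units) [-0.324  0.114  0.233]
```

View pics/w5.png

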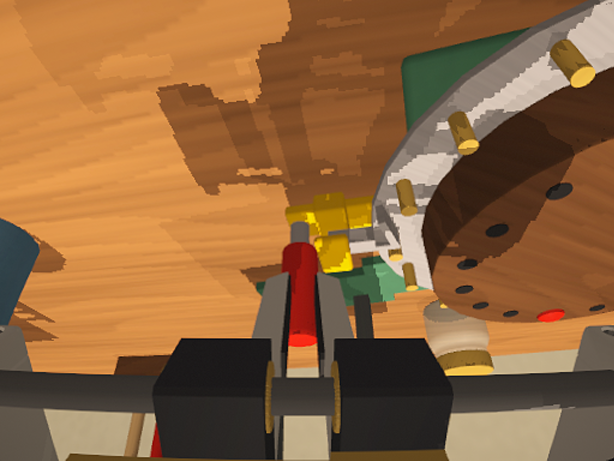

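The knob sits in the notch between the fingers, at (300,290), and is moving with them. I'll push on to the stop.

Call:
servo_tool([
  [-0.1,0.04,0.08,0,0,0,12],
  [-0.2,0.08,0.16,0,0,0,12],
  [-0.3,0.11,0.24,0,0,0,12],
  [-0.35,0.13,0.28,0,0,0,12],
  [-0.35,0.13,0.28,0,0,0,12],
  [-0.35,0.13,0.28,0,0,0,12],
  [-0.35,0.13,0.28,0,0,0,12],
])

```text
time: 15.75
tool_pos: [0.5881, -0.1874, 0.0855]
ee_rot: [3.137, 0.686, 2.966]
wrist_force: [-4.1, -1.1, 0.3]
width: 0.0118
finger_force: 1.7
```

Call:
servo_tool([
  [-0.03,0.01,0.02,0,0,0,12],
  [-0.05,0.02,0.04,0,0,0,12],
  [-0.05,0.02,0.04,0,0,0,12],
  [-0.05,0.02,0.04,0,0,0,12],
])

```text
time: 16.08
tool_pos: [0.5947, -0.1858, 0.0854]
ee_rot: [3.136, 0.685, 2.966]
wrist_force: [-4.6, 0.9, 0.6]
width: 0.012
finger_force: 2.8
```

```bash
python3 st.py "(.594,-.188,.085)"; cat > red.py <<'E'
from h import *
for c,zk in(("top",.096),("scene",.09)):
  im=robot.snapshot(c);hsv=cv2.cvtColor(im,cv2.COLOR_RGB2HSV).astype(int);h,s,v=np.moveaxis(hsv,2,0)
  n,_,st,ce=cv2.connectedComponentsWithStats((((h<5)|(h>174))&(s>150)&(v>90)).astype(np.uint8))
  for i in range(1,n):
    if st[i,4]<4: continue
    p=at(c,*ce[i],.068)
    if np.hypot(*(p[:2]-[.561,-.031]))<.24:
      a=np.degrees(np.arctan2(p[1]+.031,p[0]-.561));print(c,ce[i].round(1),st[i,4],p.round(3),"r",np.hypot(*(p[:2]-[.561,-.031])).round(3),"ang",a.round(1))
E
python3 red.py
```

```text
16.0833 [ 0.5947 -0.1858  0.0854] [-0.508 -0.065  1.965  0.373  0.619 -2.141] [-4.6  0.9  0.6]
[[-0.763  0.172  0.624]
 [ 0.136  0.985 -0.105]
 [-0.632  0.004 -0.775]]
to goal (units) [ 0.004 -0.023  0.001]
top [206.7 161.4] 141 [0.637 0.158 0.068] r 0.203 ang 68.1
top [256.9 162. ] 20 [ 0.636 -0.013  0.068] r 0.078 ang 13.6
scene [301.8 189.2] 126 [0.466 0.181 0.068] r 0.232 ang 114.2
scene [257.5 240.7] 22 [ 0.642 -0.012  0.068] r 0.083 ang 13.1
```

Call:
servo_tool([
  [-0.02,0.01,0.02,0,0,0,12],
  [-0.04,0.01,0.03,0,0,0,12],
  [-0.04,0.01,0.03,0,0,0,12],
  [-0.04,0.01,0.03,0,0,0,12],
])

```text
time: 16.52
tool_pos: [0.5986, -0.1849, 0.0849]
ee_rot: [3.135, 0.682, 2.966]
wrist_force: [-14.0, 3.4, 5.3]
width: 0.0122
finger_force: 7.4
```

Call:
servo_tool([
  [-0.02,0.01,0.02,0,0,0,12],
  [-0.03,0.01,0.03,0,0,0,12],
  [-0.03,0.01,0.03,0,0,0,12],
  [-0.03,0.01,0.03,0,0,0,12],
])

```text
time: 16.85
tool_pos: [0.5999, -0.1847, 0.084]
ee_rot: [3.137, 0.676, 2.969]
wrist_force: [-39.6, 6.2, 22.4]
width: 0.0122
finger_force: 21.8
```

```bash
python3 red.py|grep -v 1.4.2; python3 st.py
```

```text
top [206.7 161.3] 139 [0.637 0.158 0.068] r 0.204 ang 68.1
top [256. 162.] 21 [ 0.636 -0.01   0.068] r 0.078 ang 15.8
scene [258.  240.4] 23 [ 0.641 -0.01   0.068] r 0.082 ang 14.6
16.95 [ 0.5999 -0.1847  0.084 ] [-0.499 -0.05   1.95   0.358  0.623 -2.124] [-39.3   5.8  21.1]
[[-0.768  0.169  0.617]
 [ 0.134  0.986 -0.103]
 [-0.626  0.003 -0.78 ]]
```

Call:
servo_tool([
  [0.1,-0.04,-0.08,0,0,0,12],
  [0.2,-0.08,-0.165,0,0,0,12],
  [0.3,-0.12,-0.25,0,0,0,12],
  [0.4,-0.155,-0.33,0,0,0,12],
  [0.5,-0.19,-0.41,0,0,0,12],
  [0.6,-0.23,-0.5,0,0,0,12],
  [0.74,-0.28,-0.61,0,0,0,12],
])

```text
time: 17.53
tool_pos: [0.5059, -0.1971, 0.087]
ee_rot: [3.137, 0.689, 2.966]
wrist_force: [-0.3, -0.7, 0.4]
width: 0.0123
finger_force: 0.0
```

Call:
servo_tool([
  [0.1,-0.04,-0.08,0,0,0,12],
  [0.17,-0.06,-0.14,0,0,0,12],
  [0.17,-0.06,-0.14,0,0,0,12],
  [0.17,-0.06,-0.14,0,0,0,12],
  [0.17,-0.06,-0.14,0,0,0,12],
])

```text
time: 17.95
tool_pos: [0.4838, -0.1998, 0.0869]
ee_rot: [3.139, 0.688, 2.966]
wrist_force: [0.6, -1.4, -0.0]
width: 0.0117
finger_force: 0.0
```

```bash
python3 red.py; python3 st.py "(.484,-.2,.0875)"
```

```text
top [206.8 161.4] 140 [0.637 0.158 0.068] r 0.203 ang 68.1
top [256.4 161.8] 19 [ 0.637 -0.011  0.068] r 0.079 ang 14.8
top [311.9 189.6] 29 [ 0.542 -0.199  0.068] r 0.169 ang -96.4
scene [301.8 189.2] 126 [0.466 0.181 0.068] r 0.232 ang 114.2
scene [199.9 218.8] 11 [ 0.524 -0.199  0.068] r 0.172 ang -102.6
scene [258.  240.6] 21 [ 0.641 -0.011  0.068] r 0.083 ang 14.3
18.05 [ 0.4838 -0.1995  0.0866] [-0.715 -0.31   2.163  0.508  0.743 -2.394] [ 0.1 -0.1  0.3]
[[-0.761  0.172  0.626]
 [ 0.135  0.985 -0.107]
 [-0.635  0.003 -0.773]]
to goal (units) [-0.008 -0.004 -0.005]
```

Call:
servo_tool([
  [-0.15,0.06,0.12,0,0,0,12],
  [-0.25,0.1,0.21,0,0,0,12],
  [-0.35,0.13,0.29,0,0,0,12],
  [-0.45,0.17,0.37,0,0,0,12],
  [-0.55,0.21,0.45,0,0,0,12],
  [-0.65,0.245,0.535,0,0,0,12],
  [-0.74,0.28,0.61,0,0,0,12],
])

```text
time: 18.63
tool_pos: [0.5826, -0.1895, 0.085]
ee_rot: [3.141, 0.685, 2.968]
wrist_force: [-12.2, -2.3, 3.8]
width: 0.012
finger_force: 6.4
```

Call:
servo_tool([
  [-0.07,0.03,0.06,0,0,0,12],
  [-0.11,0.04,0.09,0,0,0,12],
  [-0.14,0.05,0.115,0,0,0,12],
  [-0.16,0.06,0.13,0,0,0,12],
  [-0.16,0.06,0.13,0,0,0,12],
  [-0.16,0.06,0.13,0,0,0,12],
  [-0.16,0.06,0.13,0,0,0,12],
])

```text
time: 19.22
tool_pos: [0.5998, -0.1846, 0.0831]
ee_rot: [3.138, 0.676, 2.969]
wrist_force: [-30.2, 2.3, 16.5]
width: 0.0124
finger_force: 19.7
```

```bash
python3 red.py; python3 st.py
```

```text
top [206.9 161.4] 139 [0.637 0.157 0.068] r 0.203 ang 68.1
top [248.2 166.2] 16 [0.621 0.017 0.068] r 0.077 ang 38.4
scene [301.8 189.2] 125 [0.466 0.181 0.068] r 0.232 ang 114.1
scene [265.2 235.7] 22 [0.627 0.017 0.068] r 0.082 ang 35.8
19.3167 [ 0.5998 -0.1846  0.0831] [-0.499 -0.05   1.952  0.358  0.621 -2.125] [-29.5   2.5  14.7]
[[-0.768  0.169  0.617]
 [ 0.134  0.986 -0.104]
 [-0.626  0.003 -0.78 ]]
```

Call:
servo_tool([
  [0.1,-0.04,-0.08,0,0,0,12],
  [0.2,-0.08,-0.165,0,0,0,12],
  [0.3,-0.12,-0.25,0,0,0,12],
  [0.4,-0.155,-0.33,0,0,0,12],
  [0.5,-0.19,-0.41,0,0,0,12],
  [0.6,-0.23,-0.5,0,0,0,12],
  [0.74,-0.28,-0.61,0,0,0,12],
])

```text
time: 19.9
tool_pos: [0.5046, -0.1965, 0.0861]
ee_rot: [3.137, 0.686, 2.967]
wrist_force: [-0.9, -0.4, 0.1]
width: 0.012
finger_force: 0.0
```

Call:
servo_tool([
  [0.1,-0.04,-0.08,0,0,0,12],
  [0.2,-0.07,-0.16,0,0,0,12],
  [0.25,-0.08,-0.2,0,0,0,12],
  [0.25,-0.08,-0.2,0,0,0,12],
  [0.25,-0.08,-0.2,0,0,0,12],
])

```text
time: 20.32
tool_pos: [0.4719, -0.1997, 0.0862]
ee_rot: [3.138, 0.688, 2.965]
wrist_force: [0.4, 0.7, 0.8]
width: 0.0122
finger_force: 0.0
```

```bash
python3 red.py; python3 st.py; python3 - <<'E'
from h import *
def tri(a,b):
    (o1,d1),(o2,d2)=ray("top",*a),ray("scene",*b)
    A=np.c_[d1,-d2];s=np.linalg.lstsq(A,o2-o1,rcond=None)[0];p,q=o1+s[0]*d1,o2+s[1]*d2
    return (p+q)/2,np.linalg.norm(p-q)
print("grip",tri((206.8,161.4),(301.8,189.15)))
print("stud",tri((248.2,166.2),(265.2,235.7)))
E
```

```text
top [206.7 161.3] 139 [0.637 0.158 0.068] r 0.204 ang 68.0
top [248.6 166.1] 14 [0.621 0.015 0.068] r 0.076 ang 37.4
top [311.8 189.8] 29 [ 0.541 -0.198  0.068] r 0.168 ang -96.7
scene [301.8 189.1] 126 [0.466 0.181 0.068] r 0.232 ang 114.2
scene [200.1 218.9] 11 [ 0.524 -0.198  0.068] r 0.171 ang -102.5
scene [265.1 235.9] 22 [0.628 0.016 0.068] r 0.082 ang 35.2
20.4167 [ 0.4722 -0.1995  0.0862] [-0.739 -0.338  2.183  0.519  0.762 -2.418] [0.4 0.5 0.3]
[[-0.761  0.172  0.625]
 [ 0.135  0.985 -0.107]
 [-0.635  0.003 -0.773]]
grip (array([0.58438734, 0.1404198 , 0.27290064]), np.float64(0.0008508132394837614))
stud (array([0.62338607, 0.01711494, 0.05946343]), np.float64(0.000954728338591271))
```

Call:
servo_tool([
  [-0.2,0,-0.25,0,0,0,5],
  [-0.42,0,-0.52,0,0,0,0],
  [-0.635,0,-0.773,0,0,0,0],
])

```text
time: 20.67
tool_pos: [0.4717, -0.1993, 0.1865]
ee_rot: [3.137, 0.685, 2.965]
wrist_force: [1.4, -1.3, 1.1]
width: 0.0003
finger_force: 0.0
```

Call:
servo_tool([
  [-0.2,0,-0.25,0,0,0,0],
  [-0.42,0,-0.52,0,0,0,0],
  [-0.635,0,-0.773,0,0,0,0],
])

```text
time: 20.92
tool_pos: [0.472, -0.1997, 0.2881]
ee_rot: [3.138, 0.688, 2.967]
wrist_force: [0.7, -1.0, 0.0]
width: 0.0005
finger_force: 0.0
```

Call:
servo_tool([
  [-0.1,0,-0.12,0,0.07,0,0],
  [-0.2,0,-0.25,0,0.14,0,0],
  [-0.28,0,-0.34,0,0.21,0,0],
  [-0.28,0,-0.34,0,0.28,0,0],
  [-0.28,0,-0.34,0,0.35,0,0],
  [-0.28,0,-0.34,0,0.41,0,0],
  [-0.28,0,-0.34,0,0.437,0,0],
  [-0.28,0,-0.34,0,0.437,0,0],
])

```text
time: 21.58
tool_pos: [0.4743, -0.2002, 0.328]
ee_rot: [3.138, -0.003, 2.97]
wrist_force: [-0.3, -0.4, -0.5]
width: 0.0003
finger_force: 0.0
```

Call:
servo_tool([
  [0,0,0,0,0,-0.06,0],
  [0,0,0,0,0,-0.11,0],
  [0,0,0,0,0,-0.11,0],
  [0,0,0,0,0,-0.11,0],
])

```text
time: 21.92
tool_pos: [0.4717, -0.2, 0.3301]
ee_rot: [3.139, 0.002, 3.139]
wrist_force: [-0.5, -0.7, 1.1]
width: 0.0003
finger_force: 0.0
```

```bash
python3 st.py "(.45,.14,.33)"
```

```text
21.9167 [ 0.4717 -0.2     0.3301] [-0.514  0.006  1.243  0.003  1.891 -2.081] [-0.5 -0.7  1.1]
[[-1.     0.002  0.002]
 [ 0.002  1.     0.002]
 [-0.002  0.002 -1.   ]]
to goal (units) [0.225 3.4   0.009]
```

Call:
servo_tool([
  [0,0.3,0,0,0,0,0],
  [0,0.6,0,0,0,0,0],
  [0,0.9,0,0,0,0,0],
])

```text
time: 22.17
tool_pos: [0.4714, -0.1095, 0.3303]
ee_rot: [3.139, 0.002, 3.137]
wrist_force: [0.9, 0.5, -0.2]
width: 0.0005
finger_force: 0.0
```

Call:
servo_tool([
  [0,0.3,0,0,0,0,0],
  [0,0.6,0,0,0,0,0],
  [0,0.9,0,0,0,0,0],
])

```text
time: 22.42
tool_pos: [0.4714, -0.0188, 0.3308]
ee_rot: [3.139, 0.003, 3.139]
wrist_force: [0.7, -0.2, 0.3]
width: 0.0004
finger_force: 0.0
```

Call:
servo_tool([
  [-0.1,0.3,0,0,0,0,0],
  [-0.2,0.6,0,0,0,0,0],
  [-0.3,0.9,0,0,0,0,0],
])

```text
time: 22.67
tool_pos: [0.5017, 0.0713, 0.3314]
ee_rot: [3.139, 0.003, 3.139]
wrist_force: [0.3, -1.0, 0.2]
width: 0.0002
finger_force: 0.0
```

Call:
servo_tool([
  [-0.2,0.25,0,0,0,0,0],
  [-0.45,0.5,0,0,0,0,0],
  [-0.8,0.73,0,0,0,0,0],
  [-0.8,0.73,0,0,0,0,0],
  [-0.8,0.73,0,0,0,0,0],
  [-0.8,0.73,0,0,0,0,0],
])

```text
time: 23.17
tool_pos: [0.5816, 0.1425, 0.3308]
ee_rot: [3.139, 0.0, 3.14]
wrist_force: [-0.9, -0.6, 0.3]
width: 0.0002
finger_force: 0.0
```

```bash
python3 st.py "(.582,.143,.301)"; python3 - <<'E'
from h import *
snap("scene","s6",4,(220,120,370,260))
E
```

```text
23.1667 [0.5816 0.1425 0.3308] [ 0.144  0.204  1.026  0.003  1.911 -1.424] [-0.9 -0.6  0.3]
[[-1.     0.002  0.   ]
 [ 0.002  1.     0.002]
 [-0.     0.002 -1.   ]]
to goal (units) [-0.004  0.004  0.298]
```

View pics/s6.png

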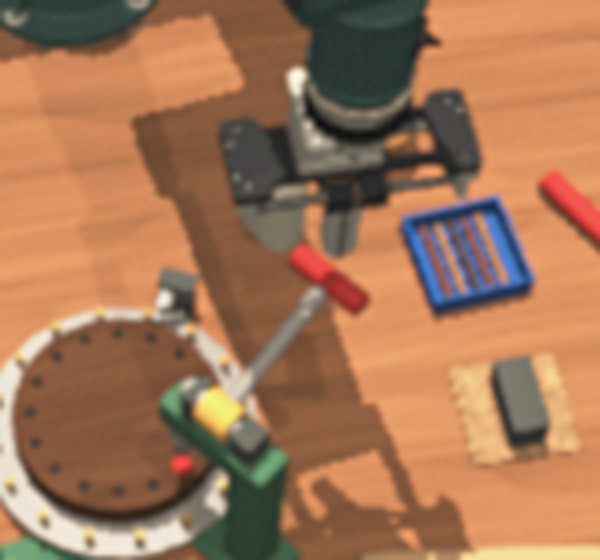

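The view shows the fingers just above the red T handle at (330,280). The red stud is at the punch, (182,465), and the weight stands on the mat.

Call:
servo_tool([
  [0,0,0.15,0,0,0,0],
  [0,0,0.25,0,0,0,0],
  [0,0,0.35,0,0,0,0],
  [0.02,0.03,0.45,0,0,0,0],
  [0.03,0.05,0.55,0,0,0,0],
  [0.04,0.06,0.65,0,0,0,0],
  [0.04,0.06,0.75,0,0,0,0],
  [0.04,0.06,0.85,0,0,0,0],
  [0.04,0.06,0.95,0,0,0,0],
  [0.04,0.06,1,0,0,0,0],
  [0.04,0.06,1,0,0,0,0],
  [0.04,0.06,1,0,0,0,0],
])

```text
time: 24.22
tool_pos: [0.5774, 0.1493, 0.2321]
ee_rot: [3.138, 0.002, 3.141]
wrist_force: [-3.0, 2.5, 5.3]
width: 0.0006
finger_force: 2.3
```

Call:
servo_tool([
  [-0.01,-0.01,0.1,0,0,0,0],
  [-0.02,-0.02,0.2,0,0,0,0],
  [-0.02,-0.03,0.25,0,0,0,0],
  [-0.02,-0.03,0.25,0,0,0,0],
  [-0.02,-0.03,0.25,0,0,0,0],
])

```text
time: 24.63
tool_pos: [0.5808, 0.1461, 0.2073]
ee_rot: [3.138, 0.004, 3.141]
wrist_force: [0.0, 2.6, 6.0]
width: 0.0003
finger_force: 2.6
```

```bash
python3 st.py; python3 red.py|grep -v "ang -"
```

```text
24.6333 [0.5808 0.1461 0.2073] [ 0.15   0.196  1.278  0.003  1.663 -1.419] [0.  2.6 6. ]
[[-1.     0.001  0.004]
 [ 0.001  1.     0.003]
 [-0.004  0.003 -1.   ]]
top [211.4 175.3] 48 [0.588 0.141 0.068] r 0.174 ang 80.9
scene [295.5 198.6] 40 [0.501 0.15  0.068] r 0.191 ang 108.3
scene [305.4 206.8] 39 [0.54  0.178 0.068] r 0.21 ang 95.7
```

Not at the stop yet; I'll go on in small steps.

Call:
servo_tool([
  [0,0,0.03,0,0,0,0],
  [0,0,0.06,0,0,0,0],
  [0,0,0.06,0,0,0,0],
  [0,0,0.06,0,0,0,0],
])

```text
time: 25.07
tool_pos: [0.5814, 0.1453, 0.2024]
ee_rot: [3.14, 0.006, 3.14]
wrist_force: [-0.3, 1.2, 6.3]
width: 0.0004
finger_force: 3.1
```

Call:
servo_tool([
  [0,0,0.02,0,0,0,0],
  [0,0,0.03,0,0,0,0],
  [0,0,0.03,0,0,0,0],
  [0,0,0.03,0,0,0,0],
])

```text
time: 25.4
tool_pos: [0.5815, 0.1452, 0.202]
ee_rot: [3.14, 0.008, 3.14]
wrist_force: [-2.2, -0.2, 12.9]
width: 0.0007
finger_force: 6.7
```

Call:
servo_tool([
  [0,0,0.02,0,0,0,0],
  [0,0,0.03,0,0,0,0],
  [0,0,0.03,0,0,0,0],
  [0,0,0.03,0,0,0,0],
])

```text
time: 25.73
tool_pos: [0.5816, 0.1452, 0.2017]
ee_rot: [3.14, 0.01, 3.14]
wrist_force: [-5.3, -1.1, 20.6]
width: 0.0001
finger_force: 10.3
```

Firm stop: the force rises and the tool no longer moves. Now I'll let the handle rise, following its arc, and back off.

Call:
servo_tool([
  [0.01,0.02,-0.12,0,0,0,0],
  [0.02,0.04,-0.24,0,0,0,0],
  [0.02,0.04,-0.36,0,0,0,0],
  [0.02,0.04,-0.48,0,0,0,0],
  [0.02,0.03,-0.6,0,0,0,0],
  [0.01,0.02,-0.72,0,0,0,0],
  [0,0.01,-0.84,0,0,0,0],
  [0,0,-0.93,0,0,0,0],
  [0,0,-1,0,0,0,0],
])

```text
time: 26.48
tool_pos: [0.58, 0.1454, 0.2948]
ee_rot: [3.139, 0.001, 3.14]
wrist_force: [0.9, -0.4, 2.7]
width: 0.0004
finger_force: 1.0
```

Call:
servo_tool([
  [0,0,-0.15,0,0,0,0],
  [0,0,-0.4,0,0,0,0],
  [0,0,-0.7,0,0,0,0],
  [0,0,-0.7,0,0,0,0],
])

```text
time: 26.82
tool_pos: [0.5801, 0.1462, 0.3694]
ee_rot: [3.137, 0.007, -3.141]
wrist_force: [-0.5, 1.0, 0.5]
width: 0.0005
finger_force: 0.0
```

Call:
servo_tool([
  [0.3,0,0,0,0,0,0],
  [0.6,0,0,0,0,0,0],
  [0.9,0,0,0,0,0,0],
  [0.9,0,0,0,0,0,0],
  [0.9,0,0,0,0,0,0],
  [0.9,0,0,0,0,0,0],
])

```text
time: 27.32
tool_pos: [0.4899, 0.1459, 0.3631]
ee_rot: [3.139, -0.0, 3.141]
wrist_force: [-0.0, -0.1, 0.4]
width: 0.0007
finger_force: 0.0
```

```bash
python3 st.py; python3 red.py; python3 - <<'E'
from h import *
snap("top","t9",1.5)
E
```

```text
27.3167 [0.4899 0.1459 0.3631] [ 0.177  0.016  1.169  0.003  1.957 -1.393] [-0.  -0.1  0.4]
[[-1.     0.    -0.   ]
 [ 0.     1.     0.003]
 [ 0.     0.003 -1.   ]]
top [248.5 166.2] 13 [0.621 0.016 0.068] r 0.076 ang 37.8
top [311.9 189.6] 29 [ 0.542 -0.199  0.068] r 0.169 ang -96.4
scene [301.5 189.4] 115 [0.467 0.18  0.068] r 0.231 ang 114.2
scene [200.  219.1] 9 [ 0.525 -0.198  0.068] r 0.171 ang -102.2
scene [265.1 235.9] 22 [0.628 0.016 0.068] r 0.082 ang 35.2
```

View pics/t9.png

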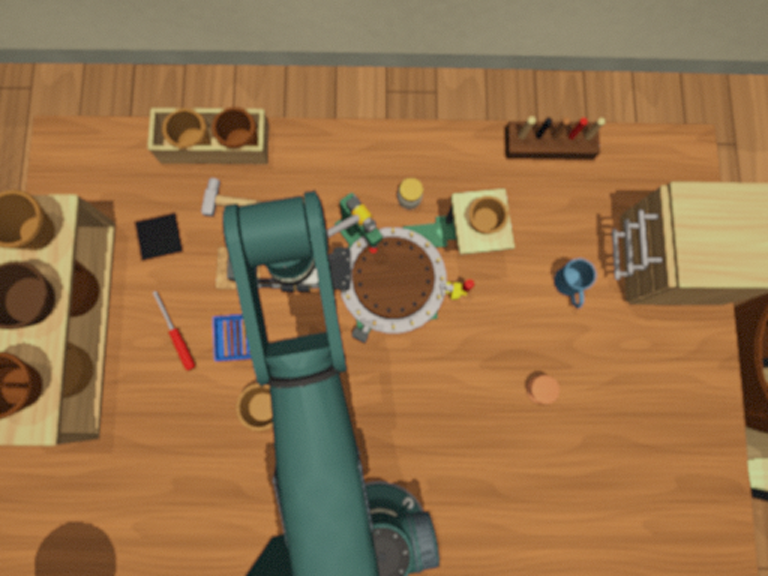

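The stud is under the punch, the lever and handle are home, and the bystanders are where they were. I'm handing it in.

```bash
python3 -c "
from bench import robot
print(robot.close_job())"
```

```text
the job is handed in; nothing more can be done
None
```

The job is handed in at about 27 s of the 72 s: the weight stands near the middle of the cork mat (about 4 mm off centre by my measurement), two index strokes brought the red stud under the punch, the press handle went down to its stop and rose home, and the last pictures show nothing else moved.

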